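# Wind in the carton squaring fence with its loose crank

### The job

On the packing bench, pick up the large loose crank (the one with the square socket) by its upright knob, fit it fully down onto the upright square shaft of the carton squaring stand and wind it clockwise, seen from above, at least one full turn, so that the sliding fence moves in towards the bundle of flat cartons. Let go and leave the crank sitting level on the shaft; do not push the fence itself.

Things in the scene. Friction and masses are not known exactly. Their poses are not given: they have to be found in the camera images.
- crank_grip (a point): Centre of the large crank's upright black knob: round, 24 mm across, 50 mm tall, this point 51 mm above the crank's underside (on the bench at first: knob up, socket down). Foot of the knob 2 mm above the arm's end, at 26 mm. The knob spins on the crank with slight friction: held by it, the crank turns with the gripper, but swings round freely when wound. Crank 0.15-0.23 kg; grip it from above.
- crank_hub (a point): Centre of the large crank's hub, 15 mm above its underside: aluminium block 54 x 54 x 30 mm with a 40 x 40 mm square hole right through it, upright. x axis: along the arm to the knob, whose axis is 75 mm off; the hole's sides lie along x and y; z up. (The smaller crank, with a solid round hub and its knob 45 mm off, does not fit.)
- shaft_tip (a point): Top of the stand's upright steel shaft, 125 mm above the bench: 12 mm cone, 4 mm step, then a 30 x 30 mm square, 24 mm tall, on a 60 mm round collar 40 mm below this point. The square's sides lie along x and y and turn with the shaft. The hub goes on in 4 ways, 5 mm play each side, 20 deg in yaw; home on the collar, crank_hub is 25 mm below here. Turns at about 0.1 N m. Rest of the stand is lower.
- fence: The stand's sliding fence: upright aluminium plate 150 x 12 x 55 mm, origin at the centre of its lower edge, at first 85 mm from the shaft's axis and 14 mm above the bench. y axis: away from the shaft, towards the flat cartons. Geared to the shaft: a full clockwise turn moves it 50 mm along +y; it stays where left. Stops: 1.75 turns clockwise, 0.15 turn the other way from the start.
Not all that is in view belongs to the job. What is shaped like the part that bears crank_grip but purple is not meant.

How it is judged:
By the outcome, as a careful person would: the job done as asked, in the order asked, and still so for the second after the job is handed in, with the robot touching nothing.
It also fails if it takes over 50 s, if anything falls off the work surface, if the arm or the gripper's body presses on something with over 40 N, if the wrist force passes 120 N, or if a joint passes its speed limit or range.

### The arm

A 6-joint arm with a two-finger parallel gripper is mounted at the origin on the work surface. World frame = base frame: x ahead of the robot, y to its left, z up, the work surface at z = 0. Lengths are in m, angles in rad, forces in N, time in s.
With the tool pointing down it reaches from about 0.3 to 1 m from the base axis. Payload 5.1 kg.
Tool frame: the origin (TCP) lies at the very end of the fingers, on their centre line; the grasp point (between the pads) lies 19 mm behind it; z points along the fingers, y is the line along which they close (so a half turn about z gives the same grasp; the last joint's range is limited). The gripper opens to 95 mm and grips with 3 to 60 N. Pads are 20 mm wide; open, the fingers measure 119 mm over their backs; the gripper's body (75 mm by 180 mm) begins 59 mm behind the grasp point.
Start: joints at [-1.216, 0.124, 1.65, -0, 1.367, -0.083], TCP at [0.276, -0.589, 0.215] pointing down, gripper open.
Joint ranges: [-2.61, 2.61], [-1.02, 2.33], [0.03, 2.71], [-1.35, 4.49], [0.32, 2.68], [-2.91, 2.91]. Speed limits (rad/s): [2.57, 2.57, 3.14, 3.14, 3.14, 3.14].

### API

Orientations are given as a unit quaternion [x, y, z, w].
In Python, from rig import observe, snapshot, get_calibration, workorder gives the robot as it stands. The module is installed in compiled form; this text tells all that it offers.
- The arm moves only by the shell command python3 -m crank 'ROWS' [FORCE]. ROWS is JSON, a list of rows, each an object of numbers: "grip": the finger opening in m, from 0 to 0.0951; "dx", "dy", "dz": the shift along the world's x, y, z in m; "ax", "ay", "az": the turn, a rotation vector about the world's x, y, z in degrees. A call has 1 to 12 rows; each row is the pose to reach, as a shift and turn from the pose commanded when the call began; what a row does not reach only later rows make up. A row lasts 1/10 s, in which the tool goes at most 50 mm and 8.59 degrees, less where a joint would pass 70% of its speed; a pose out of reach is approached as far as the arm can. A call with a gripper value outside its range is refused whole. The fingers move at their own pace and stop on an object; FORCE is the grip in N (left out, the last holds). Time passes only in rows, so rows that repeat a pose let the fingers close. It gives the time, the measured TCP pose, the force, the opening and the grip force at its end, in the units of the state.
- observe(): the state, without advancing time (a new reading comes with each control period).
- snapshot(name): name is "scene" or "top" or "wrist"; returns (picture, depth): 420x560x3 uint8, red, green, blue; 420x560 float32, m along the optical axis (not along the pixel's ray), 0 where there is no reading.
- get_calibration(name): a dict with "vfov" (degrees; the focal length in pixels is half the picture's height over the tangent of half this angle, whatever the lens; pixels are square), "cx", "cy" (the principal point, pixels), "R" (3x3) and "t" (3): a world point X has camera coordinates R X + t; the wrist camera has in their place "mount" (4x4, takes a point from camera to tool coordinates, whose origin is the TCP and whose axes are the flange's). Camera axes: x right, y down, z forward; pixel columns grow to the right and rows downward; lengths in m; the calibration is good to about 2 mm. The wrist camera is an equidistant fisheye: a pixel r from the principal point sees the ray r / f radians off the axis. A picture is of the moment at which its call begins: read the wrist's pose just before it. get_calibration takes no time and is no camera call.
- workorder.finish_job(): hands the job in; it is judged then, once.
The state is a dict: "time_s": time; "joint_positions": joint angles; "qd": joint speeds; "tau": joint torques, N m; "tool_pos": TCP position; "ee_rot": TCP orientation; "contact_force": force on the tool from outside, world axes, zero at the start; "moment": the same for the moment, N m; "gripper_width": finger opening in m; "finger_force": force on a finger pad.
Only numpy, scipy, OpenCV 4.12 (cv2) and the standard library are available. Lean on these libraries where they do the work, as an engineer would, in place of code of your own. Each camera call takes 0.05 s, during which the arm holds its last target. There are 200 camera calls.

## Working session

There is one attempt and no reset: what is moved stays moved. The work goes in short steps, Python scripts to look and compute and a shell command to move; the robot and the scene stay as the last step left them, time stands still between calls to the robot, and variables do not carry over. Pictures are saved under pics/ and viewed, at most 10 in all, crops included, and the job is handed in when it is done.

```bash
mkdir -p pics; cat > h.py <<'E'
import numpy as np, cv2
from rig import observe, snapshot, get_calibration
def save(n):
    im,d=snapshot(n); cv2.imwrite(f'pics/{n}.png',im[:,:,::-1]); np.save(f'pics/{n}_d.npy',d); np.save(f'pics/{n}_i.npy',im)
    return im,d
def px2w(n,u,v,d=None,z=None):
    c=get_calibration(n); f=210/np.tan(np.radians(c['vfov'])/2)
    R=np.array(c['R']);t=np.array(c['t']); r=np.array([(u-c['cx'])/f,(v-c['cy'])/f,1])
    o=-R.T@t; w=R.T@r
    if z is not None: return o+w*(z-o[2])/w[2]
    return o+w*d
E
python3 - <<'E'
from h import *
for n in('scene','top'): save(n)
print({k:v for k,v in get_calibration('top').items()})
a=np.hstack([cv2.resize(cv2.imread('pics/scene.png'),(400,300)),cv2.resize(cv2.imread('pics/top.png'),(400,300))])
s=observe();print(s['tool_pos'],s['ee_rot'])
E
```

```text
{'vfov': 52.991992896978445, 'cx': 277.59912578449826, 'cy': 206.09163808450182, 'R': array([[ 0.02551246, -0.99966569,  0.00419847],
       [-0.99749272, -0.02573388, -0.06592456],
       [ 0.06601057, -0.00250605, -0.99781578]]), 't': array([-0.02737821,  0.48151856,  0.95162768])}
[ 0.27532641 -0.58816622  0.21351461] [ 9.76134384e-01  2.17165284e-01 -1.40465270e-04 -9.40298452e-04]
```

View pics/top.png

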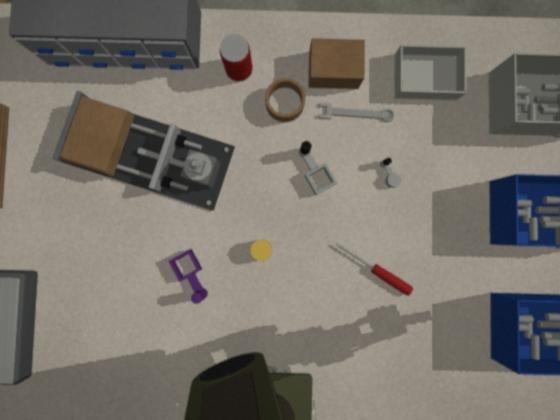

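View pics/scene.png

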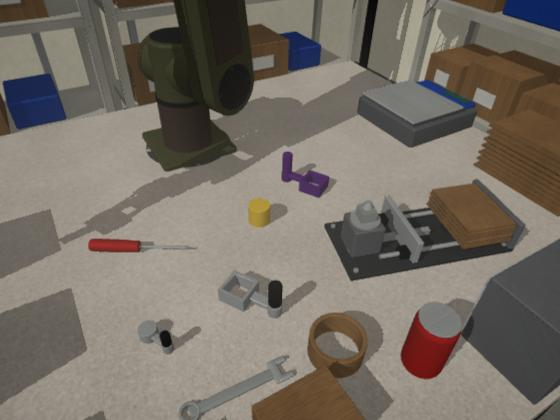

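Three candidates in the top view: a grey crank with a square hole (hub ~(320,180), knob ~(306,148)), a small one with a round hub (393,180), and a purple one (186,265). The grey one with the square socket fits the description. I'll check it and the shaft at (199,167) in an enlarged crop.

```bash
python3 - <<'E'
from h import *
im=cv2.imread('pics/top.png'); 
a=cv2.resize(im[120:220,270:340],None,fx=5.5,fy=5.5,interpolation=cv2.INTER_CUBIC)
b=cv2.resize(im[120:220,165:235],None,fx=5.5,fy=5.5,interpolation=cv2.INTER_CUBIC)
cv2.imwrite('pics/crop1.png',np.hstack([a,b]))
d=np.load('pics/top_d.npy')
for u,v in[(306,148),(320,180),(199,167),(307,172),(198,160),(198,175)]: print(u,v,d[v,u],px2w('top',u,v,d[v,u]))
E
```

```text
306 148 0.91477245 [ 0.60597833 -0.07329023  0.07720851]
320 180 0.9890486 [ 0.54712364 -0.11301002 -0.001024  ]
199 167 0.87525773 [0.5528182  0.15055234 0.11273073]
307 172 0.9905166 [ 0.56529819 -0.0821187  -0.00137047]
198 160 0.87456316 [0.56715413 0.15287217 0.11436939]
198 175 0.9017959 [0.5397631  0.15719823 0.08525409]
```

View pics/crop1.png

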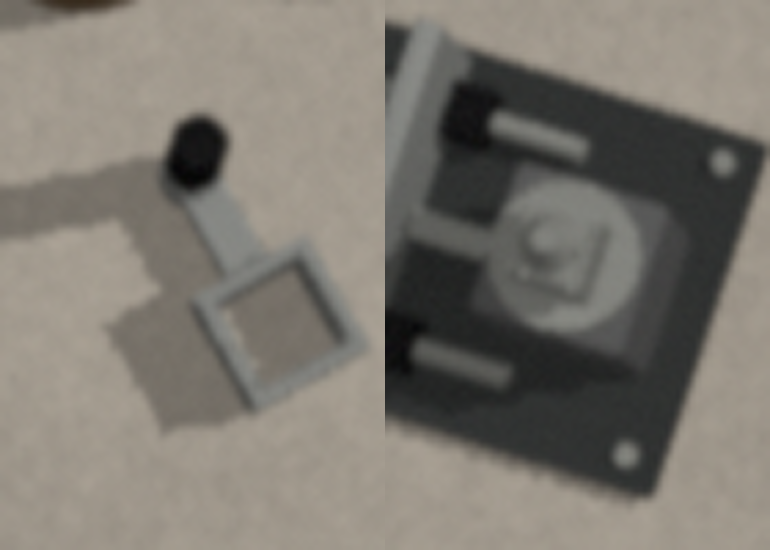

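Confirmed: the large crank has the square hole and black knob, with the knob top at about (306.5,145.5) and the hub centre at about (321,179). The shaft's square is on the collar at about (197,166).

```bash
python3 - <<'E'
from h import *
P=lambda x,y,z,o:px2w('top',o+x/5.5-.4,120+y/5.5-.4,z=z)
k=P(201,138,.076,270);k2=P(194,160,.05,270)
H=[P(x,y,.03,270) for x,y in[(302,240),(370,348),(258,410),(193,302)]]
h=np.mean(H,0);print('knob',k,k2,'hub',h,'dist',np.linalg.norm((k-h)[:2]),'yaw',np.degrees(np.arctan2(*(k-h)[1::-1])))
for i in range(4):
    e=H[(i+1)%4]-H[i];print(np.linalg.norm(e),np.degrees(np.arctan2(e[1],e[0]))%90)
S=[P(x-385,y,.109,165) for x,y in[(530,205),(607,220),(588,303),(512,285)]]
print('sq',np.mean(S,0),'tip',P(540-385,238,.125,165),'collar',P(567-385,255,.085,165))
for i in range(4):
    e=S[(i+1)%4]-S[i];print(np.linalg.norm(e),np.degrees(np.arctan2(e[1],e[0]))%90)
# depth-based collar/square
im,d=np.load('pics/top_i.npy'),np.load('pics/top_d.npy')
W=np.array([px2w('top',u,v,d[v,u]) for v in range(145,195) for u in range(175,225)])
m=(W[:,2]>.080)&(W[:,2]<.091);q=W[m];q=q[np.hypot(*(q[:,:2]-[.553,.152]).T)<.045];print('collar d',len(q),cv2.minEnclosingCircle(q[:,:2].astype(np.float32)))
m=(W[:,2]>.1);q=W[m];q=q[np.hypot(*(q[:,:2]-[.553,.152]).T)<.03];print('sq d',len(q),cv2.minAreaRect(q[:,:2].astype(np.float32)),q[q[:,2].argmax()])
a=P(580-385,0,0.03,165)
print('stand',[px2w('top',u,v,z=.005)[:2] for u,v in[(234,148),(213,209),(80,93)]])
o=observe();from scipy.spatial.transform import Rotation as R
print(R.from_quat(o['ee_rot']).as_matrix().round(3))
E
```

```text
knob [ 0.61351716 -0.07353438  0.076     ] [ 0.61       -0.07262856  0.05      ] hub [ 0.54613195 -0.1112517   0.03      ] dist 0.07722281035427679 yaw 29.23691205209247
0.052898628004262746 33.1474205237746
0.05311800255679722 30.453706787148164
0.052157546172067866 32.15972826722195
0.052189502988229046 31.228532107137077
sq [0.55611572 0.15702617 0.109     ] tip [0.55910749 0.16130054 0.125     ] collar [0.55928184 0.15864908 0.085     ]
0.029856302081579637 80.39346137167398
0.03248342822619217 79.31734938650152
0.02967230794935476 78.10475322145392
0.03129532640549354 79.65673457554406
collar d 387 ((0.553738534450531, 0.16022427380084991), 0.035328082740306854)
sq d 221 ((0.5581663250923157, 0.16003862023353577), (0.03057015873491764, 0.030095752328634262), 74.08531951904297) [0.55829316 0.15804545 0.12875344]
stand [array([0.61652346, 0.09056275]), array([0.47216014, 0.13462301]), array([0.7381568 , 0.45797293])]
[[ 0.906  0.424 -0.001]
 [ 0.424 -0.906  0.002]
 [ 0.    -0.002 -1.   ]]
```

```bash
python3 -m crank '[{"dx":0.03,"dy":0.043,"az":8,"grip":0.095},{"dx":0.057,"dy":0.086,"az":16},{"dx":0.085,"dy":0.13,"az":24},{"dx":0.113,"dy":0.172,"az":32},{"dx":0.141,"dy":0.215,"az":40},{"dx":0.169,"dy":0.258,"az":48},{"dx":0.197,"dy":0.3,"az":56},{"dx":0.225,"dy":0.343,"az":64},{"dx":0.253,"dy":0.386,"az":72},{"dx":0.281,"dy":0.43,"az":80},{"dx":0.309,"dy":0.472,"az":88},{"dx":0.337,"dy":0.515,"az":96}]' 60
python3 -m crank '[{"dz":0},{"dz":0}]'
python3 - <<'E'
from h import *
from scipy.spatial.transform import Rotation as R
s=observe();im,d=save('wrist');c=get_calibration('wrist');print(c,s['tool_pos'],s['ee_rot'],s['joint_positions'])
M=np.array(c['mount']);f=210/np.tan(np.radians(c['vfov'])/2)
Rt=R.from_quat(s['ee_rot']).as_matrix()
def proj(X):
    p=Rt.T@(np.array(X)-s['tool_pos']); q=np.linalg.inv(M)@np.r_[p,1];q=q[:3]
    th=np.arctan2(np.hypot(*q[:2]),q[2]);return (c['cx'],c['cy'])+f*th*q[:2]/np.hypot(*q[:2])
print('pred knob top',proj([.612,-.073,.076]),'hub',proj([.547,-.112,.03]),'shaft',proj([.558,.158,.125]))
E
```

```text
{'vfov': 65.70646984690485, 'cx': 276.0894228839005, 'cy': 208.71586350291614, 'mount': array([[-9.26040271e-04, -9.69558453e-01, -2.44858220e-01,
         6.86473570e-02],
       [ 9.99999562e-01, -9.30331164e-04, -9.81360628e-05,
        -3.72353807e-04],
       [-1.32650584e-04, -2.44858204e-01,  9.69558891e-01,
        -1.70185771e-01],
       [ 0.00000000e+00,  0.00000000e+00,  0.00000000e+00,
         1.00000000e+00]])} [ 0.27532641 -0.58816622  0.21351461] [ 9.76134384e-01  2.17165284e-01 -1.40465270e-04 -9.40298452e-04] [-1.21560381e+00  1.24450596e-01  1.65151788e+00 -2.33049162e-05
  1.36752550e+00 -8.26219721e-02]
pred knob top [  56.31936357 -141.67364972] hub [ 63.50986025 -97.06467828] shaft [ -48.95876869 -113.74217308]schema error: expected keys grip, dx, dy, dz, ax, ay, az
schema error: expected keys grip, dx, dy, dz, ax, ay, az
```

View pics/wrist.png

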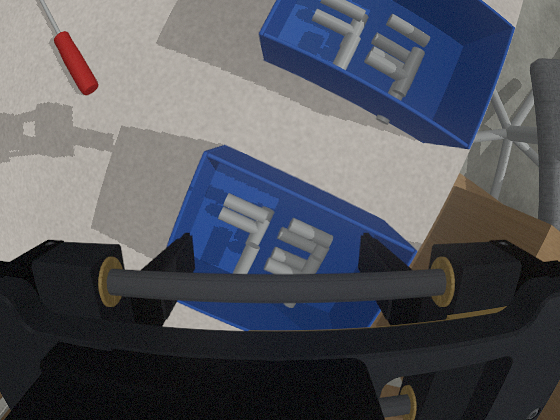

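The rows need all seven keys, so the arm hasn't moved. The wrist picture only shows the blue bins below the start pose.

```bash
python3 -m crank '[{"grip":0.06,"dx":0.03,"dy":0.043,"dz":0.01,"ax":0,"ay":0,"az":8},{"grip":0.06,"dx":0.057,"dy":0.086,"dz":0.01,"ax":0,"ay":0,"az":16},{"grip":0.06,"dx":0.085,"dy":0.13,"dz":0.01,"ax":0,"ay":0,"az":24},{"grip":0.06,"dx":0.113,"dy":0.172,"dz":0,"ax":0,"ay":0,"az":32},{"grip":0.06,"dx":0.141,"dy":0.215,"dz":0,"ax":0,"ay":0,"az":40},{"grip":0.06,"dx":0.169,"dy":0.258,"dz":0,"ax":0,"ay":0,"az":48},{"grip":0.06,"dx":0.197,"dy":0.3,"dz":0,"ax":0,"ay":0,"az":56},{"grip":0.06,"dx":0.225,"dy":0.343,"dz":0,"ax":0,"ay":0,"az":64},{"grip":0.06,"dx":0.253,"dy":0.386,"dz":-0.02,"ax":0,"ay":0,"az":72},{"grip":0.06,"dx":0.281,"dy":0.43,"dz":-0.03,"ax":0,"ay":0,"az":80},{"grip":0.06,"dx":0.309,"dy":0.472,"dz":-0.05,"ax":0,"ay":0,"az":88},{"grip":0.06,"dx":0.337,"dy":0.515,"dz":-0.07,"ax":0,"ay":0,"az":96}]' 60
python3 -m crank '[{"grip":0.06,"dx":0,"dy":0,"dz":0,"ax":0,"ay":0,"az":0},{"grip":0.06,"dx":0,"dy":0,"dz":0,"ax":0,"ay":0,"az":0}]'
cat >> h.py <<'E'
from scipy.spatial.transform import Rotation as R
class Wr:
    def __init__(s,name):
        s.s=observe();im,s.d=snapshot('wrist');cv2.imwrite(f'pics/{name}.png',im[:,:,::-1])
        c=s.c=get_calibration('wrist');s.M=np.array(c['mount']);s.f=210/np.tan(np.radians(c['vfov'])/2)
        s.R=R.from_quat(s.s['ee_rot']).as_matrix();s.p=np.array(s.s['tool_pos'])
    def proj(s,X):
        q=(np.linalg.inv(s.M)@np.r_[s.R.T@(np.array(X)-s.p),1])[:3];n=np.hypot(*q[:2])
        return (s.c['cx'],s.c['cy'])+s.f*np.arctan2(n,q[2])*q[:2]/n
    def w(s,u,v,z):
        a=np.array([u-s.c['cx'],v-s.c['cy']]);r=np.hypot(*a);th=r/s.f
        q=np.r_[np.sin(th)*a/r,np.cos(th)];o=s.p+s.R@s.M[:3,3];g=s.R@s.M[:3,:3]@q
        return o+g*(z-o[2])/g[2]
E
python3 - <<'E'
from h import *
w=Wr('w1');np.set_printoptions(precision=4,suppress=True)
import pickle;pickle.dump(w,open('w1.pkl','wb'))
print(w.p,w.R[:,1],w.s['joint_positions'],w.s['contact_force'])
print('pred knob top',w.proj([.612,-.073,.076]),'hub',w.proj([.547,-.112,.03]),'shaft',w.proj([.558,.158,.125]))
E
```

```text
time_s: 1.35
tool_pos: [0.5989, -0.0941, 0.1544]
ee_rot: [0.489, 0.872, 0.0, 0.0]
contact_force: [0.6, -0.6, 0.3]
gripper_width: 0.0601
finger_force: 0.0
time_s: 1.55
tool_pos: [0.5976, -0.095, 0.1536]
ee_rot: [0.491, 0.871, -0.001, -0.001]
contact_force: [-0.0, -0.1, -0.2]
gripper_width: 0.0604
finger_force: 0.0
[ 0.5976 -0.095   0.1536] [ 0.8556  0.5176 -0.0019] [-0.2461  0.0729  1.8101 -0.0005  1.2608 -0.79  ] [-0.0261 -0.1304 -0.247 ]
pred knob top [306.3062 202.4423] hub [220.1631 191.1413] shaft [410.2358 -85.2351]
```

View pics/w1.png

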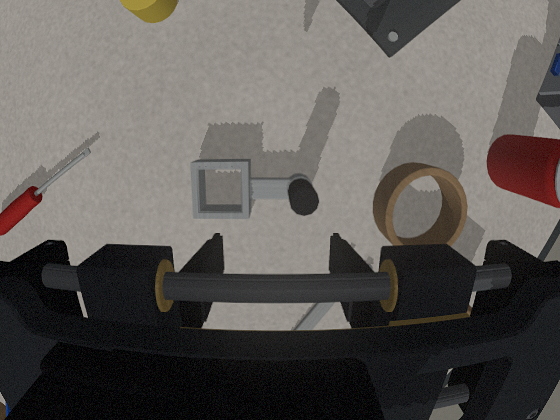

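The knob top is at about (305,198), and the hub's top face is centred at about (221,188). The wooden ring at about (420,205) is beside it.

```bash
python3 - <<'E'
from h import *
import pickle;w=pickle.load(open('w1.pkl','rb'));np.set_printoptions(precision=4,suppress=True)
k=w.w(305,199,.076);h=w.w(221,188.5,.03);print(k,h,np.linalg.norm((k-h)[:2]),np.degrees(np.arctan2(*(k-h)[1::-1])),'ring near side',w.w(374,205,.05),'d',k-w.p)
E
```

```text
[ 0.6096 -0.0712  0.076 ] [ 0.5465 -0.1094  0.03  ] 0.07383622572660906 31.16732884813235 ring near side [ 0.6706 -0.0471  0.05  ] d [ 0.012   0.0238 -0.0776]
```

```bash
python3 -m crank '[{"grip":0.06,"dx":0.013,"dy":0.023,"dz":-0.03,"ax":0,"ay":0,"az":0},{"grip":0.06,"dx":0.013,"dy":0.023,"dz":-0.05,"ax":0,"ay":0,"az":0},{"grip":0.06,"dx":0.013,"dy":0.023,"dz":-0.08,"ax":0,"ay":0,"az":0},{"grip":0.06,"dx":0.013,"dy":0.023,"dz":-0.105,"ax":0,"ay":0,"az":0},{"grip":0.06,"dx":0.013,"dy":0.023,"dz":-0.12,"ax":0,"ay":0,"az":0},{"grip":0.06,"dx":0.013,"dy":0.023,"dz":-0.12,"ax":0,"ay":0,"az":0},{"grip":0.01,"dx":0.013,"dy":0.023,"dz":-0.12,"ax":0,"ay":0,"az":0},{"grip":0.01,"dx":0.013,"dy":0.023,"dz":-0.12,"ax":0,"ay":0,"az":0},{"grip":0.01,"dx":0.013,"dy":0.023,"dz":-0.12,"ax":0,"ay":0,"az":0},{"grip":0.01,"dx":0.013,"dy":0.023,"dz":-0.12,"ax":0,"ay":0,"az":0},{"grip":0.01,"dx":0.013,"dy":0.023,"dz":-0.12,"ax":0,"ay":0,"az":0},{"grip":0.01,"dx":0.013,"dy":0.023,"dz":-0.12,"ax":0,"ay":0,"az":0}]' 60
```

```text
time_s: 2.8
tool_pos: [0.6112, -0.0731, 0.0353]
ee_rot: [0.492, 0.871, -0.0, 0.0]
contact_force: [-0.6, -0.1, 3.4]
gripper_width: 0.0233
finger_force: 60.0
```

```bash
python3 -m crank '[{"grip":0.01,"dx":0,"dy":0,"dz":0.02,"ax":0,"ay":0,"az":0},{"grip":0.01,"dx":0,"dy":0,"dz":0.05,"ax":0,"ay":0,"az":0},{"grip":0.01,"dx":0,"dy":0,"dz":0.09,"ax":0,"ay":0,"az":0},{"grip":0.01,"dx":0,"dy":0,"dz":0.13,"ax":0,"ay":0,"az":0},{"grip":0.01,"dx":0,"dy":0.02,"dz":0.16,"ax":0,"ay":0,"az":-7},{"grip":0.01,"dx":0,"dy":0.05,"dz":0.16,"ax":0,"ay":0,"az":-14},{"grip":0.01,"dx":0.005,"dy":0.08,"dz":0.16,"ax":0,"ay":0,"az":-21},{"grip":0.01,"dx":0.01,"dy":0.11,"dz":0.16,"ax":0,"ay":0,"az":-28},{"grip":0.01,"dx":0.015,"dy":0.14,"dz":0.16,"ax":0,"ay":0,"az":-35},{"grip":0.01,"dx":0.018,"dy":0.17,"dz":0.16,"ax":0,"ay":0,"az":-40},{"grip":0.01,"dx":0.02,"dy":0.2,"dz":0.16,"ax":0,"ay":0,"az":-44},{"grip":0.01,"dx":0.02,"dy":0.214,"dz":0.16,"ax":0,"ay":0,"az":-44}]'
python3 -m crank '[{"grip":0.01,"dx":0,"dy":0,"dz":0,"ax":0,"ay":0,"az":0},{"grip":0.01,"dx":0,"dy":0,"dz":0,"ax":0,"ay":0,"az":0},{"grip":0.01,"dx":0,"dy":0,"dz":0,"ax":0,"ay":0,"az":0}]'
python3 - <<'E'
from h import *
w=Wr('w2');np.set_printoptions(precision=4,suppress=True)
import pickle;pickle.dump(w,open('w2.pkl','wb'))
print(w.p,w.R[:,1],w.s['joint_positions'],w.s['contact_force'],w.s['moment'])
save('scene')
s=w.p; print('pred hub top centre',w.proj([s[0]-.073,s[1]+.017,s[2]-.005]),'shaft',w.proj([.558,.158,.125]))
a=cv2.imread('pics/w2.png');b=cv2.imread('pics/scene.png')
b=cv2.resize(b[60:270,260:540],(400,300));cv2.imwrite('pics/two.png',np.hstack([cv2.resize(a,(400,300)),b]))
E
```

```text
time_s: 4.0
tool_pos: [0.6304, 0.1432, 0.1937]
ee_rot: [0.781, 0.624, -0.0, -0.001]
contact_force: [-0.5, -0.9, -1.5]
gripper_width: 0.0232
finger_force: 60.0
time_s: 4.3
tool_pos: [0.6309, 0.1397, 0.1945]
ee_rot: [0.782, 0.623, -0.0, 0.0]
contact_force: [0.7, 0.3, -2.2]
gripper_width: 0.0233
finger_force: 60.0
[0.6309 0.1397 0.1945] [ 0.9746 -0.2241 -0.0002] [ 0.1351  0.1287  1.6791 -0.0006  1.3342  0.3612] [ 0.7392  0.2702 -2.2358] [-0.0341 -0.1663  0.0085]
pred hub top centre [152.656  247.7659] shaft [180.9321 217.0606]
```

View pics/two.png

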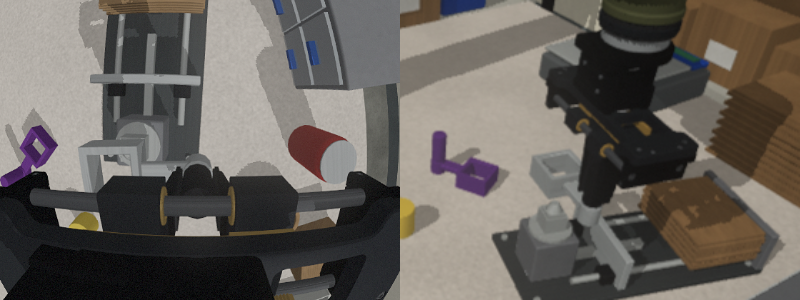

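The crank is held roughly level, with the hub near (110,165) and the shaft collar near (137,140) in the left half. I need an enlarged view of both.

```bash
python3 - <<'E'
from h import *
a=cv2.imread('pics/w2.png')[150:280,90:310];cv2.imwrite('pics/c3.png',cv2.resize(a,None,fx=3.5,fy=3.5,interpolation=cv2.INTER_CUBIC))
E
```

```text
(no output)
```

View pics/c3.png

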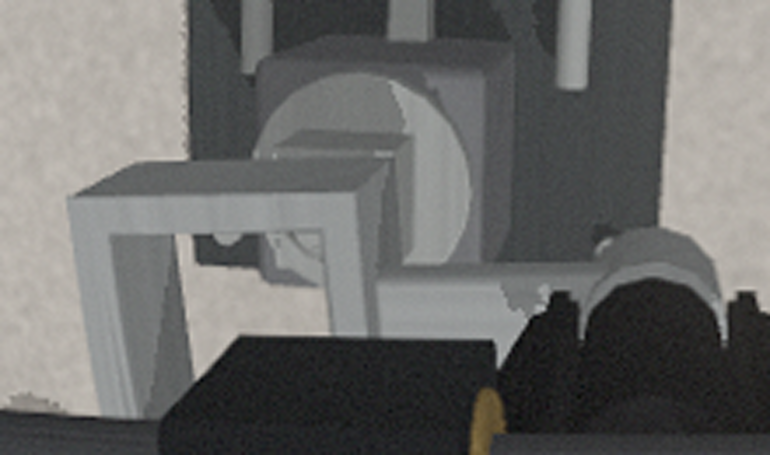

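Top-face far corners of the hub are at crop (68,200) and (355,193), lower ones at (135,162) and (392,160). The collar circle is centred at about (362,178), and the square's far top edge runs along y≈152.

```bash
python3 - <<'E'
from h import *
import pickle;w=pickle.load(open('w2.pkl','rb'));np.set_printoptions(precision=4,suppress=True)
P=lambda x,y,z:w.w(90+x/3.5-.4,150+y/3.5-.4,z)
z=w.p[2]-.0353
for zz,(a,b) in((z+.03,((68,200),(355,193))),(z,((135,162),(392,160)))):
    A,B=P(*a,zz),P(*b,zz);e=B-A;yaw=np.arctan2(e[1],e[0]);L=np.linalg.norm(e)
    n=np.array([np.sin(yaw),-np.cos(yaw)]);print('edge',A,B,L,np.degrees(yaw),'ctr',((A+B)/2)[:2]+.027*n)
print('knob->hub nominal',w.p[:2]-.075*w.R[:2,1])
print('collar c',P(362,178,.085),'l',P(253,178,.085),'r',P(472,185,.085),'top',P(360,72,.085))
E
```

```text
edge [0.5372 0.1877 0.1892] [0.5898 0.1767 0.1892] 0.053698071384190464 -11.833137619096956 ctr [0.558  0.1558]
edge [0.5367 0.1882 0.1592] [0.589  0.176  0.1592] 0.05371339934841417 -13.101039593996497 ctr [0.5567 0.1558]
knob->hub nominal [0.5578 0.1565]
collar c [0.5591 0.1622 0.085 ] l [0.5297 0.1691 0.085 ] r [0.5868 0.1538 0.085 ] top [0.5661 0.1888 0.085 ]
```

```bash
python3 -m crank '[{"grip":0.01,"dx":0.001,"dy":0.003,"dz":-0.01,"ax":0,"ay":0,"az":0},{"grip":0.01,"dx":0.001,"dy":0.003,"dz":-0.02,"ax":0,"ay":0,"az":0},{"grip":0.01,"dx":0.001,"dy":0.003,"dz":-0.03,"ax":0,"ay":0,"az":0},{"grip":0.01,"dx":0.001,"dy":0.003,"dz":-0.04,"ax":0,"ay":0,"az":0},{"grip":0.01,"dx":0.001,"dy":0.003,"dz":-0.047,"ax":0,"ay":0,"az":0},{"grip":0.01,"dx":0.001,"dy":0.003,"dz":-0.054,"ax":0,"ay":0,"az":0},{"grip":0.01,"dx":0.001,"dy":0.003,"dz":-0.054,"ax":0,"ay":0,"az":0}]'
python3 -m crank '[{"grip":0.01,"dx":0,"dy":0,"dz":-0.005,"ax":0,"ay":0,"az":0},{"grip":0.01,"dx":0,"dy":0,"dz":-0.01,"ax":0,"ay":0,"az":0},{"grip":0.01,"dx":0,"dy":0,"dz":-0.015,"ax":0,"ay":0,"az":0},{"grip":0.01,"dx":0,"dy":0,"dz":-0.019,"ax":0,"ay":0,"az":0},{"grip":0.01,"dx":0,"dy":0,"dz":-0.019,"ax":0,"ay":0,"az":0}]'
```

```text
time_s: 5.1
tool_pos: [0.6311, 0.1439, 0.1391]
ee_rot: [0.782, 0.623, -0.001, -0.001]
contact_force: [-0.0, 0.6, -2.0]
gripper_width: 0.0234
finger_force: 60.0
time_s: 5.6
tool_pos: [0.6314, 0.1439, 0.1207]
ee_rot: [0.782, 0.623, -0.001, -0.0]
contact_force: [-1.1, -0.8, -3.2]
gripper_width: 0.0233
finger_force: 60.0
```

```bash
python3 -m crank '[{"grip":0.01,"dx":0,"dy":0,"dz":-0.001,"ax":0,"ay":0,"az":0},{"grip":0.01,"dx":0,"dy":0,"dz":-0.002,"ax":0,"ay":0,"az":0},{"grip":0.01,"dx":0,"dy":0,"dz":-0.002,"ax":0,"ay":0,"az":0}]'
python3 - <<'E'
from h import *
c=np.array([.558,.159]);k=np.array(observe()['tool_pos'])[:2]
v=k-c;r=np.hypot(*v);a0=np.arctan2(v[1],v[0]);print(r,np.degrees(a0))
for i in range(1,25):
    a=a0-np.radians(20*i);rr=.075; print(i,(c+rr*np.array([np.cos(a),np.sin(a)])-k).round(3))
E
```

```text
time_s: 5.9
tool_pos: [0.6322, 0.144, 0.1204]
ee_rot: [0.782, 0.623, 0.0, 0.0]
contact_force: [-0.2, -0.3, -0.3]
gripper_width: 0.0232
finger_force: 60.0
0.07572149452957874 -11.393728805020396
1 [-0.01  -0.024]
2 [-0.027 -0.044]
3 [-0.05  -0.056]
4 [-0.076 -0.06 ]
5 [-0.102 -0.055]
6 [-0.124 -0.041]
7 [-0.14  -0.021]
8 [-0.148  0.004]
9 [-0.148  0.03 ]
10 [-0.138  0.054]
11 [-0.121  0.074]
12 [-0.098  0.086]
13 [-0.072  0.09 ]
14 [-0.047  0.085]
15 [-0.025  0.071]
16 [-0.008  0.051]
17 [-0.     0.026]
18 [-0.001  0.   ]
19 [-0.01  -0.024]
20 [-0.027 -0.044]
21 [-0.05  -0.056]
22 [-0.076 -0.06 ]
23 [-0.102 -0.055]
24 [-0.124 -0.041]
```

The crank is on the collar, since its weight has come off the wrist. Winding a first part.

```bash
python3 -m crank '[{"grip":0.01,"dx":-0.01,"dy":-0.024,"dz":0,"ax":0,"ay":0,"az":0},{"grip":0.01,"dx":-0.027,"dy":-0.044,"dz":0,"ax":0,"ay":0,"az":0},{"grip":0.01,"dx":-0.05,"dy":-0.056,"dz":0,"ax":0,"ay":0,"az":0},{"grip":0.01,"dx":-0.076,"dy":-0.06,"dz":0,"ax":0,"ay":0,"az":0},{"grip":0.01,"dx":-0.102,"dy":-0.055,"dz":0,"ax":0,"ay":0,"az":0},{"grip":0.01,"dx":-0.102,"dy":-0.055,"dz":0,"ax":0,"ay":0,"az":0}]'
python3 - <<'E'
from h import *
w=Wr('w4');save('scene');save('top');np.set_printoptions(precision=3,suppress=True);print(w.s['contact_force'],w.s['moment'])
a=cv2.imread('pics/w4.png');b=cv2.imread('pics/scene.png')
b=cv2.resize(b[60:270,260:540],(400,300));cv2.imwrite('pics/two4.png',np.hstack([cv2.resize(a,(400,300)),b]))
E
```

```text
time_s: 6.5
tool_pos: [0.5285, 0.0898, 0.1203]
ee_rot: [0.782, 0.623, 0.001, -0.0]
contact_force: [-0.6, 1.8, -2.5]
gripper_width: 0.0236
finger_force: 60.0
[-0.619  1.786 -2.477] [ 0.184 -0.053  0.028]
```

View pics/two4.png

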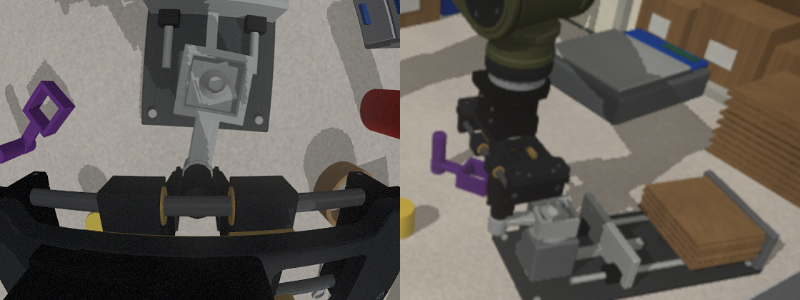

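The hub is down around the square shaft and seated level, and the fence has begun to move. Continuing the circle.

```bash
python3 -m crank '[{"grip":0.01,"dx":-0.022,"dy":0.014,"dz":0,"ax":0,"ay":0,"az":0},{"grip":0.01,"dx":-0.038,"dy":0.034,"dz":0,"ax":0,"ay":0,"az":0},{"grip":0.01,"dx":-0.046,"dy":0.059,"dz":0,"ax":0,"ay":0,"az":0},{"grip":0.01,"dx":-0.046,"dy":0.085,"dz":0,"ax":0,"ay":0,"az":0},{"grip":0.01,"dx":-0.036,"dy":0.109,"dz":0,"ax":0,"ay":0,"az":0},{"grip":0.01,"dx":-0.019,"dy":0.129,"dz":0,"ax":0,"ay":0,"az":0},{"grip":0.01,"dx":0.004,"dy":0.141,"dz":0,"ax":0,"ay":0,"az":0},{"grip":0.01,"dx":0.03,"dy":0.145,"dz":0,"ax":0,"ay":0,"az":0},{"grip":0.01,"dx":0.055,"dy":0.14,"dz":0,"ax":0,"ay":0,"az":0},{"grip":0.01,"dx":0.077,"dy":0.126,"dz":0,"ax":0,"ay":0,"az":0},{"grip":0.01,"dx":0.094,"dy":0.106,"dz":0,"ax":0,"ay":0,"az":0},{"grip":0.01,"dx":0.102,"dy":0.081,"dz":0,"ax":0,"ay":0,"az":0}]'
python3 -m crank '[{"grip":0.01,"dx":-0.001,"dy":-0.026,"dz":0,"ax":0,"ay":0,"az":0},{"grip":0.01,"dx":-0.01,"dy":-0.05,"dz":0,"ax":0,"ay":0,"az":0},{"grip":0.01,"dx":-0.027,"dy":-0.07,"dz":0,"ax":0,"ay":0,"az":0},{"grip":0.01,"dx":-0.05,"dy":-0.082,"dz":0,"ax":0,"ay":0,"az":0},{"grip":0.01,"dx":-0.076,"dy":-0.086,"dz":0,"ax":0,"ay":0,"az":0},{"grip":0.01,"dx":-0.102,"dy":-0.081,"dz":0,"ax":0,"ay":0,"az":0},{"grip":0.01,"dx":-0.102,"dy":-0.081,"dz":0,"ax":0,"ay":0,"az":0},{"grip":0.01,"dx":-0.102,"dy":-0.081,"dz":0,"ax":0,"ay":0,"az":0}]'
```

```text
time_s: 7.85
tool_pos: [0.6321, 0.1698, 0.1197]
ee_rot: [0.782, 0.623, -0.002, -0.002]
contact_force: [-11.0, 1.8, 5.9]
gripper_width: 0.0235
finger_force: 60.0
time_s: 8.65
tool_pos: [0.5308, 0.0889, 0.1202]
ee_rot: [0.782, 0.623, 0.0, 0.0]
contact_force: [-1.1, 0.4, 0.6]
gripper_width: 0.0233
finger_force: 60.0
```

Release with a small opening, lift straight up and look.

```bash
python3 -m crank '[{"grip":0.045,"dx":0,"dy":0,"dz":0,"ax":0,"ay":0,"az":0},{"grip":0.045,"dx":0,"dy":0,"dz":0,"ax":0,"ay":0,"az":0},{"grip":0.045,"dx":0,"dy":0,"dz":0,"ax":0,"ay":0,"az":0},{"grip":0.045,"dx":0,"dy":0,"dz":0.02,"ax":0,"ay":0,"az":0},{"grip":0.045,"dx":0,"dy":0,"dz":0.05,"ax":0,"ay":0,"az":0},{"grip":0.045,"dx":0,"dy":0,"dz":0.09,"ax":0,"ay":0,"az":0},{"grip":0.045,"dx":-0.04,"dy":-0.03,"dz":0.12,"ax":0,"ay":0,"az":0},{"grip":0.045,"dx":-0.08,"dy":-0.06,"dz":0.14,"ax":0,"ay":0,"az":0},{"grip":0.045,"dx":-0.11,"dy":-0.09,"dz":0.14,"ax":0,"ay":0,"az":0},{"grip":0.045,"dx":-0.11,"dy":-0.12,"dz":0.14,"ax":0,"ay":0,"az":0},{"grip":0.045,"dx":-0.11,"dy":-0.15,"dz":0.14,"ax":0,"ay":0,"az":0},{"grip":0.045,"dx":-0.11,"dy":-0.15,"dz":0.14,"ax":0,"ay":0,"az":0}]'
python3 - <<'E'
from h import *
im,d=save('top');save('scene')
d0=d[120:220,50:240];a=cv2.imread('pics/top.png');b=cv2.imread('pics/scene.png')
cv2.imwrite('pics/end.png',np.hstack([cv2.resize(a[70:235,40:260],(400,300)),cv2.resize(b[130:280,300:500],(400,300))]))
W=np.array([px2w('top',u,v,d[v,u]) for v in range(80,215) for u in range(60,235)])
n=np.array([np.sin(np.radians(17)),np.cos(np.radians(17))]);s=(W[:,:2]-[.558,.159])@n
m=(W[:,2]>.062)&(W[:,2]<.075)&(s>.05)&(s<.18);print('fence',np.histogram(s[m],bins=np.arange(.05,.19,.01)))
t=(W[:,:2]-[.558,.159]);m=(np.hypot(*t.T)<.04)&(W[:,2]>.1);print('hub z',np.percentile(W[m,2],[5,25,50,75,95]))
m=(np.hypot(*t.T)<.04)&(W[:,2]>.107)&(W[:,2]<.122);A=np.c_[t[m],np.ones(m.sum())];print('tilt deg',np.degrees(np.linalg.lstsq(A,W[m,2],rcond=None)[0][:2]))
E
```

```text
time_s: 9.85
tool_pos: [0.4198, -0.0636, 0.2601]
ee_rot: [0.784, 0.621, -0.0, 0.001]
contact_force: [0.1, 0.4, -0.1]
gripper_width: 0.0448
finger_force: 0.0Traceback (most recent call last):
  File "<stdin>", line 5, in <module>
  File "h.py", line 7, in px2w
    c=get_calibration(n); f=210/np.tan(np.radians(c['vfov'])/2)
ValueError: time passes only in moves, steps and waits
```

View pics/end.png

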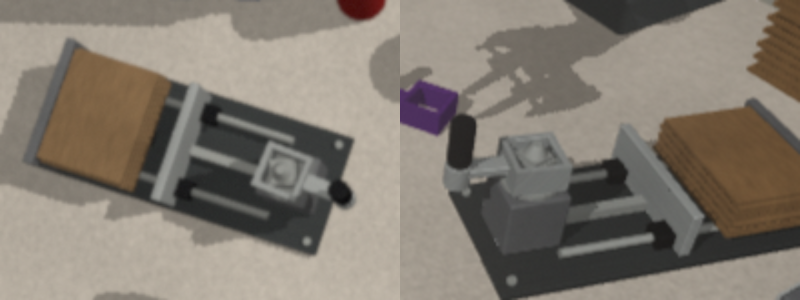

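The crank sits level around the shaft, released, and the fence (top centre about (140,149) in the top view, previously about (164,157)) is close to the cartons. I'll check its distance.

```bash
python3 - <<'E'
from h import *
p=[px2w('top',40+x*.55,70+y*.55,z=.069)[:2] for x,y in((197,87),(162,200))]
e=p[1]-p[0];n=np.array([-e[1],e[0]])/np.hypot(*e)
print(p,np.hypot(*e),'dist shaft-fence',abs((np.array([.558,.159])-p[0])@n))
E
```

```text
[array([0.66555618, 0.27409628]), array([0.52710581, 0.30963797])] 0.14293955840053596 dist shaft-fence 0.13822521418545897
```

```bash
python3 - <<'E'
from h import *
d=np.load('pics/top_d.npy');c=get_calibration('top');f=210/np.tan(np.radians(c['vfov'])/2)
v,u=np.mgrid[80:215,60:235];D=d[80:215,60:235]
q=np.stack([(u-c['cx'])/f*D,(v-c['cy'])/f*D,D],-1).reshape(-1,3)
W=(q-c['t'])@c['R'];a=np.radians(-16);n=np.array([-np.sin(a),np.cos(a)]);t=W[:,:2]-[.558,.159];s=t@n
al=t@[np.cos(a),np.sin(a)]
m=(W[:,2]>.060)&(W[:,2]<.078)&(s>.1)&(s<.165)&(abs(al)<.08)
print(m.sum(),np.percentile(s[m],[2,10,50,90,98]),np.histogram(s[m],np.arange(.1,.17,.005))[0],np.polyfit(al[m],s[m],1))
r=np.hypot(*t.T);m=(r<.04)&(W[:,2]>.107)&(W[:,2]<.122);A=np.c_[t[m],np.ones(m.sum())];print('tilt',np.degrees(np.linalg.lstsq(A,W[m,2],rcond=None)[0]),np.median(W[m,2]))
m=(W[:,2]>.14)&(r<.1);print('knob',t[m].mean(0),W[m,2].max())
E
```

```text
451 [0.13885421 0.13950188 0.14374358 0.14943186 0.1510804 ] [  0   0   0   0   0   0   0  82 187 150  32   0   0   0] [-0.0047191   0.14405544]
tilt [0.70311087 2.05335853 6.54210229] 0.11473933639993904
knob [-0.02700429 -0.07088089] 0.1646788431331991
```

The fence is about 144 mm from the shaft, up from 85 mm, which is about 1.2 turns. The hub top is at 0.115 m, so the crank is home and level.

```bash
python3 -c "
from rig import workorder
print(workorder.finish_job())"
```

```text
the job is handed in; nothing more can be done
None
```

The large crank is fully down on the shaft, wound about 1.2 turns clockwise, then let go and left level; the fence moved in about 59 mm towards the cartons, and the job is handed in (no verdict was returned).

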